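# Set the click throttle of the air manifold and open its shut-off

### The job

Set the air throttle on the manifold: turn its round knob clockwise until it just comes up snug on its seat, without forcing it, then open it exactly four clicks counter-clockwise. Then open the shut-off by swinging its lever a quarter turn counter-clockwise to its stop, in line with the manifold, and leave the small things lying round the manifold where they are.

Things in the scene. Friction and masses are not known exactly. Their poses are not given: they have to be found in the camera images.
- manifold: Aluminium air manifold bolted to the table: block 60 mm (x) by 170 mm (y), top face 44 mm above the table, brass pipe stubs (18 mm across, 22 mm up) out of both ends to 109 mm from the middle. Origin: centre of the underside; y runs along the block from the shut-off lever (axis at y = -55 mm) to the throttle knob (axis at y = +50 mm), z up.
- knob_grip (a point): Point on the throttle knob's vertical axis, 73 mm above the table, fixed to the manifold: a good height to hold the knob. The knob is round, black, ribbed, 38 mm across, from 50 to 84 mm above the table; a 6 mm steel stem stands out of its top to 90 mm when closed. From above, clockwise closes, counter-clockwise opens; 15 clicks a turn (0.419 rad each). As found it is 2 to 4 clicks open.
- stem (a joint): Height of the throttle's stem in m: 0 at click zero, +0.0005 per click open (0.0020 at four), a little below 0 when pressed on the seat. Leaving a click takes 0.1 to 0.15 Nm; past halfway it pulls on by itself; let go, it drops into the nearest click. From 0.03 rad past click zero the torque climbs 3 Nm/rad with no drop: 0.2 to 0.35 Nm is snug; 0.5 Nm (half a click past zero) spoils it.
- shutoff (a joint): Angle of the shut-off lever in rad: 0 shut, where it points along the manifold's -x (across the block); pi/2 open against its stop, where it points along the manifold's -y, away from the knob. Grows counter-clockwise seen from above. As found 0 to 0.15. It turns stiffly (0.1 Nm) and stays where it is left.
- lever_tip (a point): Point 80 mm out from the shut-off's vertical axis along its flat lever, 56.5 mm above the table, 10 mm short of the lever's end. The rubber sleeve is 16 mm wide, 11 mm thick and covers 34 to 90 mm from the axis. The point's x axis points from the tip to the axis.
- stopwatch: Black digital stopwatch, 62x61x17 mm, lying in front of the manifold; origin at the centre of its underside. Leave it alone.
- tape_black: Roll of black tape, 66 mm across, 19 mm high, behind the manifold; origin at the centre of its underside. Leave it alone.
- hex_key: Steel hex key, 28x75x6 mm, behind the manifold; origin at the centre of its underside. Leave it alone.
- plug_gauge: Steel plug gauge (a plain round rod with stepped ends), 15x99x15 mm, behind the manifold; origin at the centre of its underside. Leave it alone.
- terminal_strip: White strip of terminals, 18x72x17 mm, in front of the manifold; origin at the centre of its underside. Leave it alone.
Not all that is in view belongs to the job. There is more than one size of the manifold; the job needs the largest.

How it is judged:
By the outcome, as a careful person would: the job done as asked, in the order asked, and still so for the second after the job is handed in, with the robot touching nothing.
It also fails if it takes over 72 s, if anything falls off the work surface, if the arm or the gripper's body presses on something with over 40 N, if the wrist force passes 120 N, or if a joint passes its speed limit or range.

### The arm

A 6-joint arm with a two-finger parallel gripper is mounted at the origin on a cart in front of the work surface, level with it; the furniture and walls round the work are solid. World frame = base frame: x ahead of the robot, y to its left, z up, the work surface at z = 0. Lengths are in m, angles in degrees, forces in N, time in s.
With the tool pointing down it reaches from about 0.325 to 0.75 m from the base axis. Payload 7.6 kg.
Tool frame: the origin (TCP) lies midway between the tips of the shut fingers; the grasp point (between the pads) lies 19 mm behind it; y points along the fingers, x is the direction in which the jaws open and shut, and the axes are right-handed (so a half turn about y gives the same grasp; the last joint's range is limited). The gripper opens to 85 mm and grips with 20 to 120 N. Pads are 22 mm wide; open, the fingers measure 114 mm over their backs; the gripper's body (76 mm by 85 mm) begins 54 mm behind the grasp point. The pads swing forward as they close: fully open they stand 13 mm farther back than shut.
Start: joints at [65.816, 2.991, 80.254, -0, 96.75, -4.028], TCP at [0.181, 0.493, 0.231] pointing down, gripper open.
Joint ranges: [-166.34, 166.34], [-52.06, 124.39], [6.96, 135.62], [-60.46, 240.46], [14.63, 156.25], [-167.68, 167.68]. Speed limits (degrees/s): [147.25, 147.25, 172.46, 180, 180, 180].

### API

Orientations are given as a 3x3 rotation matrix whose columns are the frame's x, y, z axes.
In Python, from rig import arm, grab_frame, ticket gives the robot as it stands.
- The arm moves only by the tool play_rows, never from a script. Its argument "series" is a list that holds one entry, the list of rows, each a list of 7 numbers: the shift along the tool's x, y, z in m, then the turn, a rotation vector about the tool's x, y, z in rad, then the gripper's target within -1 to 1 (shut at 1, half-way at 0, fully open at -1). In form: [[[tx, ty, tz, wx, wy, wz, hand], ...]]. A call has 1 to 12 rows; each row is the pose to reach, as a shift and turn from the pose commanded when the call began, along the tool's axes at that moment; what a row does not reach only later rows make up. A row lasts 1/10 s, in which the tool goes at most 50 mm and 8.59 degrees, less where a joint would pass 70% of its speed; a pose out of reach is approached as far as the arm can. A call with a gripper value outside its range is refused whole. The fingers move at their own pace and stop on an object; "newtons" is the grip in N (left out, the last holds). Time passes only in rows, so rows that repeat a pose let the fingers close. It gives the time, the measured TCP pose, the force and the opening at its end, in the units of the state.
- arm.get_obs(): the state, without advancing time (a new reading comes with each control period).
- grab_frame(name): name is "scene" or "top" or "wrist"; returns a dict with "color" (420x560x3 uint8, red, green, blue), "intrinsics" (3x3 intrinsics, pixels), "extrinsics" (4x4, takes a point from world to camera coordinates); the wrist camera has in their place "T_tool_cam" (4x4, takes a point from camera to tool coordinates, whose origin is the TCP and whose axes are the tool frame's). Camera axes: x right, y up, looking along -z (the intrinsics and any distortion apply to the point x, -y, -z); pixel columns grow to the right and rows downward; lengths in m; the calibration is good to about 2 mm. A picture is of the moment at which its call begins: read the wrist's pose just before it. There is no depth.
- ticket.sign_off(): hands the job in, once; it reports no verdict.
The state is a dict: "time": time; "joint_positions": joint angles; "joint_vel": joint speeds; "joint_efforts": joint torques, N m; "tcp_pos": TCP position; "tool_rot": TCP orientation; "contact_force": force on the tool from outside, world axes, zero at the start; "moment": the same for the moment, N m; "opening": finger opening in m.
Only numpy, scipy, OpenCV 4.12 (cv2) and the standard library are available. Lean on these libraries where they do the work, as an engineer would, in place of code of your own. Each camera call takes 0.05 s, during which the arm holds its last target.

## Working session

There is one attempt and no reset: what is moved stays moved. The work goes in short steps, Python scripts to look and compute and a tool call to move; the robot and the scene stay as the last step left them, time stands still between calls to the robot, and variables do not carry over. Pictures are saved under pics/ and viewed, and the job is handed in when it is done.

Besides the shell and the picture viewer there is one more tool, called after "Request:" by a JSON object that holds its "api" and its "payload". play_rows: Moves the arm, as the interface text tells. Its arguments: {"type":"object","properties":{"series":{"type":"array","items":{"type":"array","items":{"type":"array","items":{"type":"number"}}}},"newtons":{"type":"number"}},"required":["series"]}

```bash
mkdir -p pics; ls; cat > h.py <<'E'
import numpy as np,cv2
from rig import arm,grab_frame,ticket
def save(n,img): cv2.imwrite('pics/'+n+'.png',img[:,:,::-1])
E
python3 - <<'E'
from h import *
o=arm.get_obs();print(o)
for n in('scene','top','wrist'):
    f=grab_frame(n);save(n+'0',f['color']);print(n,{k:(v.round(4).tolist() if hasattr(v,'round') else v) for k,v in f.items() if k!='color'})
    np.savez(n+'0.npz',**f)
E
```

```text
pics
{'time': 0.0, 'joint_positions': array([ 6.58141723e+01,  3.02793250e+00,  8.03140251e+01, -1.21900572e-03,
        9.67483498e+01, -4.02768443e+00]), 'joint_vel': array([ 0.04090121, -0.01620369,  0.09344109,  0.01542777, -0.13282734,
        0.0533379 ]), 'joint_efforts': array([ 1.33277870e-03, -3.81639755e+01, -3.60207403e+01,  1.37004990e-04,
        5.72422607e-03, -2.09408904e-05]), 'tcp_pos': array([0.18078041, 0.49257293, 0.23045704]), 'tool_rot': array([[ 3.44614340e-01, -6.26475406e-04, -9.38744142e-01],
       [ 9.38743032e-01, -1.44646410e-03,  3.44614898e-01],
       [-1.57375246e-03, -9.99998758e-01,  8.96271515e-05]]), 'contact_force': array([-0.34225957,  0.09706048,  1.27618995]), 'moment': array([ 0.04002738, -0.0251951 , -0.0468432 ]), 'opening': 0.08549098249537898}
scene {'intrinsics': [[420.2574, 0.0, 281.5033], [0.0, 420.2574, 208.1369], [0.0, 0.0, 1.0]], 'extrinsics': [[0.7548, -0.6558, -0.0133, -0.6482], [0.4874, 0.5472, 0.6804, -0.0735], [-0.4389, -0.52, 0.7327, -1.1225], [0.0, 0.0, 0.0, 1.0]]}
top {'intrinsics': [[457.0344, 0.0, 277.3459], [0.0, 457.0344, 205.0781], [0.0, 0.0, 1.0]], 'extrinsics': [[-0.0138, -0.9998, 0.0152, -0.4039], [0.9938, -0.012, 0.1101, -0.5163], [-0.1099, 0.0166, 0.9938, -0.9445], [0.0, 0.0, 0.0, 1.0]]}
wrist {'intrinsics': [[374.8003, 0.0, 273.0401], [0.0, 374.8003, 214.36], [0.0, 0.0, 1.0]], 'T_tool_cam': [[1.0, -0.0005, -0.0014, -0.0006], [-0.0012, 0.2888, -0.9574, -0.1432], [0.0009, 0.9574, 0.2888, 0.0731], [0.0, 0.0, 0.0, 1.0]]}
```

View pics/scene0.png

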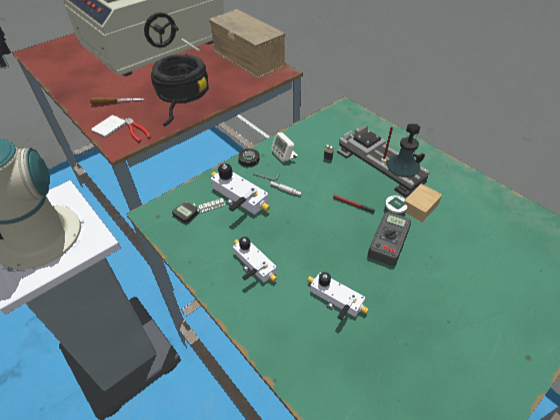

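View pics/top0.png

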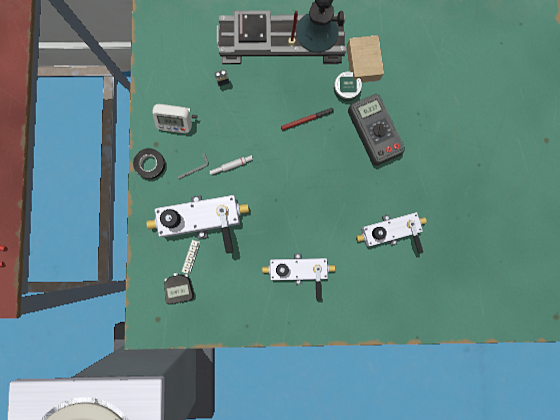

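View pics/wrist0.png

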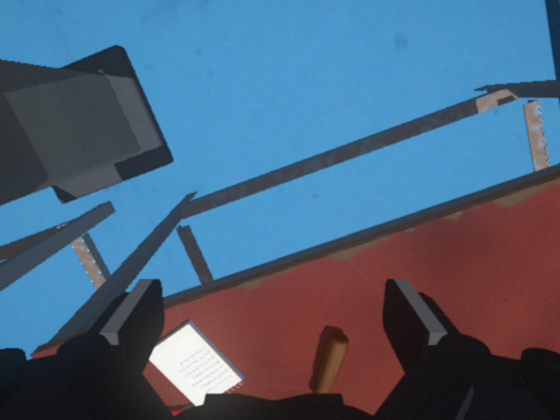

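Candidates (top view): manifold A, knob (170,217) and lever (225,235); manifold B, knob (282,269); manifold C, knob (378,232). A is the largest and has the stopwatch, tape, key, gauge and strip around it, so I choose A. I'll check it in a crop and measure.

```bash
cat >> h.py <<'E'
def ray(f,uv,E=None):
    K=f['intrinsics'];E=f['extrinsics'] if E is None else E
    d=np.linalg.inv(K)@np.array([uv[0],uv[1],1.]);d=np.array([d[0],-d[1],-d[2]])
    R,t=E[:3,:3],E[:3,3];return -R.T@t,R.T@d
def onz(f,uv,z,E=None):
    c,d=ray(f,uv,E);return c+d*(z-c[2])/d[2]
def proj(f,p,E=None):
    E=f['extrinsics'] if E is None else E
    q=E[:3,:3]@np.array(p)+E[:3,3];k=f['intrinsics']@np.array([q[0],-q[1],-q[2]]);return k[:2]/k[2]
E
python3 - <<'E'
from h import *
f=dict(np.load('top0.npz'));im=f['color']
crop=im[180:310,130:270]
save('crop0',cv2.resize(crop,None,fx=4,fy=4,interpolation=cv2.INTER_CUBIC))
m=(im.min(2)>150).astype(np.uint8)
m=cv2.morphologyEx(m,cv2.MORPH_CLOSE,np.ones((5,5)))
cs,_=cv2.findContours(m,0,2)
for c in cs:
    if cv2.contourArea(c)>300:
        r=cv2.minAreaRect(c);b=cv2.boxPoints(r)
        P=[onz(f,u,.044) for u in b]
        print(r,[p.round(4).tolist() for p in P],[round(np.linalg.norm(P[i]-P[i-1]),4) for i in range(4)],np.mean(P,0))
for n in((170,217),(282,269),(378,232)): print(onz(f,n,.08))
E
```

```text
((84.5, 399.0), (40.0, 153.0), 90.0) [[0.1652, 0.1347, 0.044], [0.1598, -0.171, 0.044], [0.0826, -0.1721, 0.044], [0.0884, 0.1308, 0.044]] [np.float64(0.0769), np.float64(0.3058), np.float64(0.0772), np.float64(0.303)] [ 0.12401224 -0.01938179  0.044     ]
((298.1399841308594, 268.5199890136719), (59.538394927978516, 28.708538055419922), 8.130102157592773) [[0.3569, -0.3861, 0.044], [0.4153, -0.3952, 0.044], [0.3962, -0.5179, 0.044], [0.3379, -0.5079, 0.044]] [np.float64(0.1233), np.float64(0.0592), np.float64(0.1241), np.float64(0.0592)] [ 0.37658396 -0.45178523  0.044     ]
((391.89654541015625, 228.74139404296875), (28.039995193481445, 58.679725646972656), 68.19859313964844) [[0.462, -0.5824, 0.044], [0.5067, -0.6997, 0.044], [0.4513, -0.7192, 0.044], [0.4072, -0.6024, 0.044]] [np.float64(0.0583), np.float64(0.1255), np.float64(0.0587), np.float64(0.1248)] [ 0.45677036 -0.65095029  0.044     ]
((196.94654846191406, 216.59136962890625), (39.343753814697266, 84.61843872070312), 86.633544921875) [[0.5247, -0.1503, 0.044], [0.5332, -0.3277, 0.044], [0.4503, -0.3322, 0.044], [0.4422, -
[... 196 characters left out ...]
 10.269699096679688), 7.352379322052002) [[0.7122, -0.1434, 0.044], [0.7347, -0.1459, 0.044], [0.7236, -0.2241, 0.044], [0.7011, -0.2214, 0.044]] [np.float64(0.0788), np.float64(0.0227), np.float64(0.079), np.float64(0.0227)] [ 0.71788715 -0.18372236  0.044     ]
((260.79632568359375, 30.722715377807617), (39.729801177978516, 87.8855209350586), 89.23609924316406) [[0.9413, -0.2822, 0.044], [0.943, -0.4765, 0.044], [0.851, -0.4758, 0.044], [0.8496, -0.2834, 0.044]] [np.float64(0.0917), np.float64(0.1943), np.float64(0.092), np.float64(0.1923)] [ 0.89622572 -0.37946178  0.044     ]
[ 0.4840869  -0.19302467  0.08      ]
[ 0.37701542 -0.41731677  0.08      ]
[ 0.44839519 -0.61264207  0.08      ]
```

View pics/crop0.png

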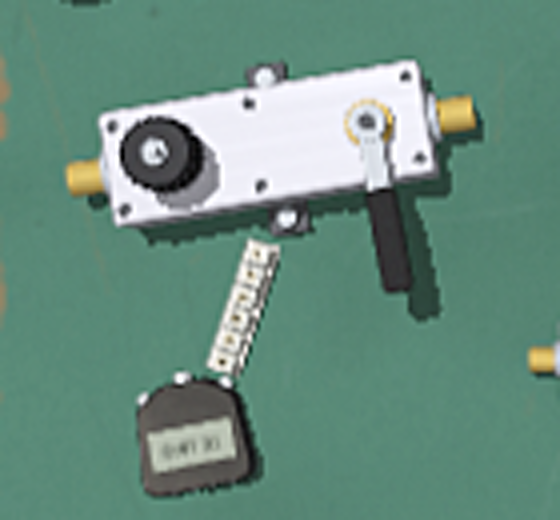

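The crop shows A: stem top at crop (154,152), i.e. px (168.5,218); lever axis at (367,122), i.e. (221.8,210.5); lever end at (397,288), i.e. (229,252). It has four screws, which I use for the pose.

```bash
python3 - <<'E'
from h import *
f=dict(np.load('top0.npz'))
g=lambda x,y,z:onz(f,(130+x/4-.4,180+y/4-.4),z)
S=[g(113,127,.044),g(405,77,.044),g(420,158,.044),g(125,210,.044)]
print(np.round(S,4)); c=np.mean(S,0);y=(S[0]+S[3]-S[1]-S[2]);y/=np.linalg.norm(y)
print('c',c,'yaw of y',np.degrees(np.arctan2(y[1],y[0])))
k=g(154,152,.091);l=g(367,122,.06);e=g(397,288,.0565)
print('knob',k,c+.05*y,'lev',l,c-.055*y,'end',e,np.linalg.norm(e-l),np.linalg.norm((k-l)[:2]))
w=(k-l)[:2];print(np.degrees(np.arctan2(w[1],w[0])))
d=(e-l);print(np.degrees(np.arctan2(d[1],d[0])))
o=arm.get_obs();R=o['tool_rot']
p=k.copy();p[2]=.30
print('tool shift to above knob',R.T@(p-o['tcp_pos']))
E
```

```text
[[ 0.4994 -0.1596  0.044 ]
 [ 0.524  -0.3125  0.044 ]
 [ 0.4811 -0.3203  0.044 ]
 [ 0.4558 -0.1665  0.044 ]]
c [ 0.49010406 -0.2397418   0.044     ] yaw of y 99.23436927295647
knob [ 0.48197596 -0.19167143  0.091     ] [ 0.48208039 -0.19038979  0.044     ] lev [ 0.49881758 -0.29424023  0.06      ] [ 0.49893009 -0.29402901  0.044     ] end [ 0.41330091 -0.3092199   0.0565    ] 0.08688924829802488 0.10394229380910969
99.32466090329063
-170.06449407714567
tool shift to above knob [-0.5387044  -0.06873822 -0.51855078]
```

Request:
{"api": "play_rows", "payload": {"series": [[[-0.1,-0.03,-0.1,0,0.1,0,-1],[-0.2,-0.03,-0.2,0,0.2,0,-1],[-0.3,-0.03,-0.3,0,0.3,0,-1],[-0.4,-0.03,-0.4,0,0.4,0,-1],[-0.5,-0.03,-0.5,0,0.5,0,-1],[-0.539,-0.03,-0.519,0,0.548,0,-1],[-0.539,-0.03,-0.519,0,0.548,0,-1],[-0.539,-0.03,-0.519,0,0.548,0,-1],[-0.539,-0.03,-0.519,0,0.548,0,-1],[-0.539,-0.03,-0.519,0,0.548,0,-1],[-0.539,-0.03,-0.519,0,0.548,0,-1],[-0.539,-0.03,-0.519,0,0.548,0,-1]]]}}

```text
time: 1.35
tcp_pos: [0.4236, -0.0565, 0.2582]
tool_rot: [[0.783, 0.0, -0.621], [0.621, 0.0, 0.783], [0.0, -1.0, -0.0]]
contact_force: [0.7, 0.9, 0.1]
opening: 0.0852
```

```bash
python3 - <<'E'
from h import *
o=arm.get_obs();R=o['tool_rot'];print(o['tcp_pos'],o['joint_positions'],R.round(4),o['contact_force'],o['moment'])
p=np.array([.482,-.1915,.26]);print('left',R.T@(p-o['tcp_pos']))
E
```

```text
[ 0.42358577 -0.05654714  0.25819903] [-1.25662975e+01 -1.33928387e+01  9.25667352e+01  1.38686855e-02
  1.00803560e+02 -5.09840609e+01] [[ 7.835e-01  4.000e-04 -6.214e-01]
 [ 6.214e-01  1.000e-04  7.835e-01]
 [ 4.000e-04 -1.000e+00 -2.000e-04]] [0.71656605 0.90332158 0.11420019] [0.0261666  0.00796924 0.023375  ]
left [-0.03809653 -0.00179529 -0.14203229]
```

Request:
{"api": "play_rows", "payload": {"series": [[[-0.038,-0.002,-0.142,0,0,0,-1],[-0.038,-0.002,-0.142,0,0,0,-1],[-0.038,-0.002,-0.142,0,0,0,-1],[-0.038,-0.002,-0.142,0,0,0,-1],[-0.038,-0.002,-0.142,0,0,0,-1],[-0.038,-0.002,-0.142,0,0,0,-1]]]}}

```text
time: 1.95
tcp_pos: [0.4817, -0.1884, 0.2603]
tool_rot: [[0.783, 0.0, -0.622], [0.622, 0.0, 0.783], [0.0, -1.0, 0.0]]
contact_force: [-0.8, 0.2, 0.1]
opening: 0.0855
```

```bash
python3 - <<'E'
from h import *
o=arm.get_obs();f=grab_frame('wrist');save('w1',f['color']);np.savez('w1.npz',p=o['tcp_pos'],R=o['tool_rot'],**f)
print(o['tcp_pos'],o['joint_positions'],o['contact_force'],o['moment'])
E
```

```text
[ 0.481686   -0.18839628  0.2602855 ] [-2.54623763e+01  1.41945885e+00  7.85905307e+01  1.84102533e-02
  9.99900121e+01 -6.39459324e+01] [-0.76549326  0.17469133  0.1043944 ] [-0.06109925  0.02107494 -0.02704459]
```

View pics/w1.png

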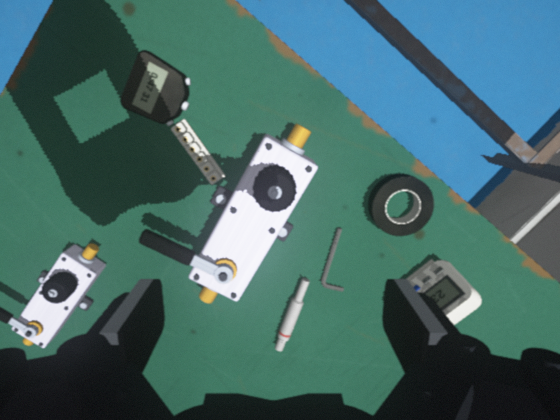

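Wrist view: knob stem top at about (276,194), lever axis at about (226,272), lever running to (142,237). I'll measure these with a crop.

```bash
cat >> h.py <<'E'
def wE(f,p,R):
    T=np.eye(4);T[:3,:3]=R;T[:3,3]=p
    return np.linalg.inv(T@f['T_tool_cam'])
E
python3 - <<'E'
from h import *
f=dict(np.load('w1.npz'));save('w1c',cv2.resize(f['color'][120:310,130:330],None,fx=3.1,fy=3.1,interpolation=cv2.INTER_CUBIC))
E=wE(f,f['p'],f['R']);t=dict(np.load('top0.npz'))
S=[(304,169.5),(269,145.5),(196.5,274.5),(235,295.5)]
P=np.array([onz(f,s,.044,E) for s in S]);print(P.round(4),P.mean(0))
y=P[0]+P[1]-P[2]-P[3];print(np.degrees(np.arctan2(y[1],y[0])))
print('stem',onz(f,(276,194),.091,E),'axis',onz(f,(226,272),.06,E),'end',onz(f,(141,236),.0565,E))
E
```

```text
[[ 0.4991 -0.1618  0.044 ]
 [ 0.4583 -0.1649  0.044 ]
 [ 0.482  -0.3177  0.044 ]
 [ 0.5285 -0.3123  0.044 ]] [ 0.49199238 -0.23920218  0.044     ]
99.93981352061171
stem [ 0.48564667 -0.18906515  0.091     ] axis [ 0.50154936 -0.28878844  0.06      ] end [ 0.41376048 -0.31122828  0.0565    ]
```

View pics/w1c.png

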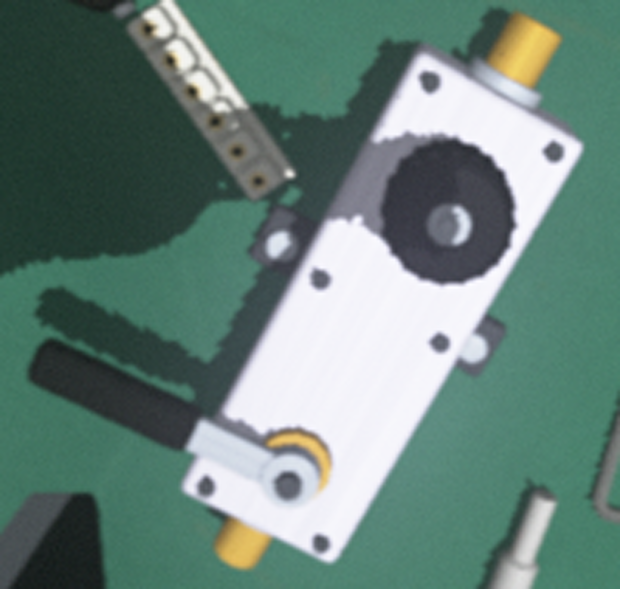

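```bash
python3 - <<'E'
from h import *
f=dict(np.load('w1.npz'))
E=wE(f,f['p'],f['R'])
g=lambda x,y,z:onz(f,(130+x/3.1-.35,120+y/3.1-.35),z,E)
P=np.array([g(430,82,.044),g(553,151,.044),g(205,487,.044),g(320,543,.044)]);print(P.round(4),P.mean(0))
y=P[0]+P[1]-P[2]-P[3];print(np.degrees(np.arctan2(y[1],y[0])))
y/=np.linalg.norm(y);c=P.mean(0);print('knob from screws',c+.05*y,'lev',c-.055*y)
k=g(453,225,.091);l=g(288,485,.063);e=g(35,362,.0565)
print('stem',k,'axis',l,'end',e,np.degrees(np.arctan2(*(k-l)[[1,0]])),np.linalg.norm((k-l)[:2]),np.degrees(np.arctan2(*(e-l)[[1,0]])))
E
```

```text
[[ 0.4582 -0.1657  0.044 ]
 [ 0.5014 -0.1586  0.044 ]
 [ 0.4829 -0.3203  0.044 ]
 [ 0.5263 -0.313   0.044 ]] [ 0.49220365 -0.2394266   0.044     ]
99.11006594610983
knob from screws [ 0.48428707 -0.1900573   0.044     ] lev [ 0.50091188 -0.29373283  0.044     ]
stem [ 0.4845271  -0.18796863  0.091     ] axis [ 0.50095222 -0.29316292  0.063     ] end [ 0.41395565 -0.31163973  0.0565    ] 98.8745480161832 0.10646888348245068 -168.00937948617988
```

```bash
python3 - <<'E'
from h import *
o=arm.get_obs();R=o['tool_rot'];print(o['tcp_pos'],o['joint_vel'])
for z in(.12,.052): print(R.T@(np.array([.4833,-.190,z])-o['tcp_pos']))
E
```

```text
[ 0.48170877 -0.18814754  0.26060133] [ 0.30682159 -0.56499172 -0.01600718 -0.08956535 -0.11958443 -0.06833925]
[ 1.85683009e-05  1.40602373e-01 -2.38093278e-03]
[-1.66631316e-05  2.08602358e-01 -2.35219945e-03]
```

Request:
{"api": "play_rows", "payload": {"series": [[[0,0.05,-0.001,0,0,0,-1],[0,0.1,-0.002,0,0,0,-1],[0,0.14,-0.002,0,0,0,-1],[0,0.14,-0.002,0,0,0,-1],[0,0.14,-0.002,0,0,0,-1],[0,0.14,-0.002,0,0,0,-1]]]}}

```text
time: 2.6
tcp_pos: [0.4847, -0.191, 0.1238]
tool_rot: [[0.783, 0.005, -0.622], [0.622, -0.002, 0.783], [0.003, -1.0, -0.005]]
contact_force: [0.2, -0.4, 0.5]
opening: 0.0853
```

```bash
python3 - <<'E'
from h import *
o=arm.get_obs();f=grab_frame('wrist');save('w2',f['color']);np.savez('w2.npz',p=o['tcp_pos'],R=o['tool_rot'],**f)
print(o['tcp_pos'],o['joint_positions'],o['contact_force'],o['moment'])
E
```

```text
[ 0.48465521 -0.19102219  0.12378543] [-2.55760176e+01  5.59199272e+00  8.99282966e+01  5.15469587e-03
  8.41547454e+01 -6.40641879e+01] [ 0.21321247 -0.37162683  0.50295203] [0.01676614 0.00417175 0.00435335]
```

View pics/w2.png

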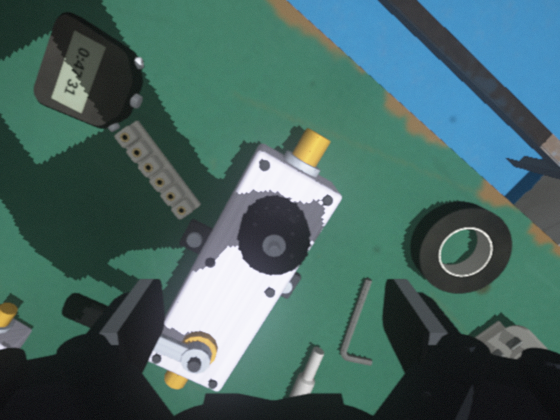

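Stem at about (273,245), knob rim centred at about (274,235).

```bash
python3 - <<'E'
from h import *
f=dict(np.load('w2.npz'))
E=wE(f,f['p'],f['R']);o=arm.get_obs();R=o['tool_rot'];print(o['tcp_pos'],R.round(4))
P=np.array([onz(f,s,.044,E) for s in [(264,164.5),(327,201),(212,384)]]);print(P)
print('stem',onz(f,(273.5,243),.0915,E))
im=f['color'][170:300,215:330];save('w2c',cv2.resize(im,None,fx=5,fy=4.5))
print(R.T@(np.array([.4835,-.1905,.052])-o['tcp_pos']))
E
```

```text
[ 0.48465045 -0.19111268  0.12368052] [[ 0.7828  0.0052 -0.6222]
 [ 0.6222 -0.0024  0.7829]
 [ 0.0026 -1.     -0.0051]]
[[ 0.45790068 -0.1657377   0.044     ]
 [ 0.50213086 -0.15936431  0.044     ]
 [ 0.52674925 -0.31412483  0.044     ]]
stem [ 0.48182952 -0.18701606  0.0915    ]
[-0.0007075   0.07167188  0.00156108]
```

View pics/w2c.png

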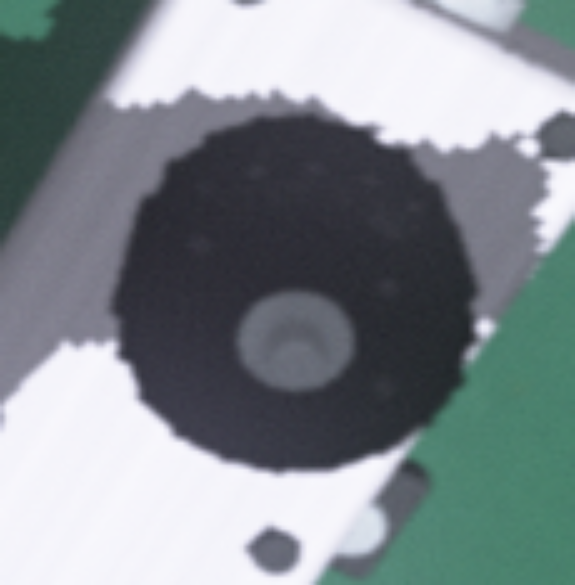

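Request:
{"api": "play_rows", "payload": {"series": [[[-0.0005,0.03,0.0015,0,0,0,-1],[-0.0005,0.06,0.0015,0,0,0,-1],[-0.0005,0.072,0.0015,0,0,0,-1],[-0.0005,0.072,0.0015,0,0,0,-1],[-0.0005,0.072,0.0015,0,0,0,-1],[-0.0005,0.072,0.0015,0,0,0,-1],[-0.0005,0.072,0.0015,0,0,0,-1]]]}}

```text
time: 3.35
tcp_pos: [0.4826, -0.1903, 0.0497]
tool_rot: [[0.783, 0.002, -0.622], [0.622, -0.001, 0.783], [0.001, -1.0, -0.002]]
contact_force: [-0.3, 0.3, 0.6]
opening: 0.0854
```

```bash
cat >st.py <<'E'
from h import *
o=arm.get_obs();R=o['tool_rot'];print(o['time'],o['tcp_pos'].round(4),'j',o['joint_positions'].round(2),'F',o['contact_force'].round(2),'M',o['moment'].round(3),'op',round(o['opening'],4),'yaw',np.degrees(np.arctan2(R[1,0],R[0,0])).round(3),'y',R[:,1].round(4))
E
python3 st.py
```

```text
3.35 [ 0.4826 -0.1903  0.0497] j [-25.6   10.02  94.08   0.    75.76 -64.04] F [-0.34  0.28  0.59] M [-0.028 -0.033 -0.074] op 0.0854 yaw 38.446 y [ 0.0024 -0.0011 -1.    ]
```

Request:
{"api": "play_rows", "payload": {"series": [[[0.0005,-0.002,0,0,0,0,-0.3],[0.0005,-0.002,0,0,0,0,1],[0.0005,-0.002,0,0,0,0,1],[0.0005,-0.002,0,0,0,0,1],[0.0005,-0.002,0,0,0,0,1],[0.0005,-0.002,0,0,0,0,1],[0.0005,-0.002,0,0,0,0,1],[0.0005,-0.002,0,0,0,0,1],[0.0005,-0.002,0,0,0,0,1],[0.0005,-0.002,0,0,0,0,1]]], "newtons": 40}}

```text
time: 4.35
tcp_pos: [0.4834, -0.1889, 0.0509]
tool_rot: [[0.783, 0.003, -0.622], [0.622, 0.001, 0.783], [0.003, -1.0, -0.001]]
contact_force: [4.5, 4.0, 3.0]
opening: 0.037
```

```bash
cat >av.py <<'E'
from h import *
import sys
L=[]
for i in range(int(sys.argv[1]) if len(sys.argv)>1 else 6):
    o=arm.get_obs();L.append(np.r_[o['contact_force'],o['moment']]);grab_frame('wrist')
o=arm.get_obs();L.append(np.r_[o['contact_force'],o['moment']]);L=np.array(L)
# moment about the vertical, about TCP axis
print('mean',L.mean(0).round(3),'sd',L.std(0).round(3));print('Mz',L[:,5].round(3))
E
python3 av.py 6;python3 st.py
```

```text
mean [ 3.954  4.018  2.241  0.614 -0.59   0.032] sd [0.429 0.265 0.521 0.032 0.021 0.018]
Mz [0.043 0.027 0.004 0.067 0.037 0.023 0.023]
4.65 [ 0.4834 -0.1889  0.0509] j [-25.49   9.97  93.98   0.13  75.92 -64.  ] F [3.77 3.95 1.56] M [ 0.628 -0.584  0.023] op 0.0371 yaw 38.485 y [ 0.003  0.001 -1.   ]
```

Request:
{"api": "play_rows", "payload": {"series": [[[0.001,0,0,0,0.0,0,1],[0.001,0,0,0,0.07,0,1],[0.001,0,0,0,0.14,0,1],[0.001,0,0,0,0.21,0,1],[0.001,0,0,0,0.21,0,1],[0.001,0,0,0,0.21,0,1]]]}}

```text
time: 5.25
tcp_pos: [0.4836, -0.1888, 0.0509]
tool_rot: [[0.895, 0.002, -0.447], [0.447, 0.0, 0.895], [0.001, -1.0, -0.001]]
contact_force: [0.8, 3.0, 7.6]
opening: 0.0368
```

```bash
python3 av.py 5;python3 st.py
```

```text
mean [ 1.002  3.43   5.398  0.567 -0.227  0.013] sd [0.342 0.541 1.465 0.032 0.046 0.029]
Mz [ 0.061 -0.002  0.008  0.041  0.    -0.028]
5.5 [ 0.4836 -0.1888  0.0509] j [-2.543e+01  1.003e+01  9.391e+01  5.000e-02  7.598e+01 -5.197e+01] F [1.15 3.73 5.43] M [ 0.571 -0.2   -0.028] op 0.0367 yaw 26.535 y [ 1.5e-03  2.0e-04 -1.0e+00]
```

Request:
{"api": "play_rows", "payload": {"series": [[[0.0003,0,0.0006,0,0.08,0,1],[0.0003,0,0.0006,0,0.16,0,1],[0.0003,0,0.0006,0,0.24,0,1],[0.0003,0,0.0006,0,0.32,0,1],[0.0003,0,0.0006,0,0.38,0,1],[0.0003,0,0.0006,0,0.42,0,1],[0.0003,0,0.0006,0,0.42,0,1],[0.0003,0,0.0006,0,0.42,0,1]]]}}

```text
time: 6.3
tcp_pos: [0.4839, -0.1886, 0.0509]
tool_rot: [[0.999, 0.002, -0.043], [0.043, -0.001, 0.999], [0.002, -1.0, -0.001]]
contact_force: [4.9, -0.4, 5.9]
opening: 0.0369
```

```bash
python3 av.py 5;python3 st.py
```

```text
mean [ 5.561  0.     5.103 -0.038 -0.869  0.006] sd [0.633 0.445 1.152 0.045 0.018 0.022]
Mz [ 0.049  0.004 -0.01  -0.022 -0.001  0.014]
6.55 [ 0.4838 -0.1886  0.0509] j [-2.538e+01  1.001e+01  9.393e+01  1.000e-02  7.590e+01 -2.782e+01] F [5.18 0.38 3.25] M [ 0.02  -0.842  0.014] op 0.0369 yaw 2.442 y [ 0.0025 -0.001  -1.    ]
```

Request:
{"api": "play_rows", "payload": {"series": [[[0.001,0,0,0,0.05,0,1],[0.001,0,0,0,0.1,0,1],[0.001,0,0,0,0.1,0,1],[0.001,0,0,0,0.1,0,1]]]}}

```text
time: 6.95
tcp_pos: [0.484, -0.1886, 0.0508]
tool_rot: [[0.998, 0.0, 0.058], [-0.058, -0.001, 0.998], [0.0, -1.0, -0.001]]
contact_force: [-0.2, 1.0, 6.6]
opening: 0.0368
```

```bash
python3 av.py 8;python3 st.py
```

```text
mean [ 0.092  0.189  7.581  0.012 -0.154 -0.077] sd [0.56  0.417 1.844 0.051 0.042 0.028]
Mz [-0.06  -0.102 -0.095 -0.035 -0.113 -0.108 -0.066 -0.039 -0.077]
7.35 [ 0.484  -0.1886  0.0509] j [-2.535e+01  1.012e+01  9.381e+01 -3.000e-02  7.603e+01 -2.203e+01] F [ 0.35 -0.3   5.11] M [ 0.061 -0.103 -0.077] op 0.0365 yaw -3.31 y [ 4.e-04 -7.e-04 -1.e+00]
```

Request:
{"api": "play_rows", "payload": {"series": [[[0,0,0,0,0.05,0,1],[0,0,0,0,0.1,0,1],[0,0,0,0,0.15,0,1],[0,0,0,0,0.19,0,1],[0,0,0,0,0.22,0,1],[0,0,0,0,0.22,0,1],[0,0,0,0,0.22,0,1]]]}}

```text
time: 8.05
tcp_pos: [0.4842, -0.1887, 0.0509]
tool_rot: [[0.962, 0.001, 0.274], [-0.274, -0.001, 0.962], [0.001, -1.0, -0.001]]
contact_force: [0.8, 0.9, 5.5]
opening: 0.0365
```

```bash
python3 av.py 8;python3 st.py
```

```text
mean [ 0.914 -0.112  6.436 -0.025 -0.264  0.062] sd [0.409 0.764 1.79  0.06  0.036 0.026]
Mz [0.045 0.03  0.101 0.105 0.046 0.082 0.053 0.047 0.046]
8.45 [ 0.4842 -0.1887  0.0509] j [-2.535e+01  1.013e+01  9.380e+01 -3.000e-02  7.601e+01 -9.440e+00] F [0.56 0.2  4.4 ] M [ 0.045 -0.273  0.046] op 0.0367 yaw -15.896 y [ 7.e-04 -9.e-04 -1.e+00]
```

Request:
{"api": "play_rows", "payload": {"series": [[[0,0,0,0,0.06,0,1],[0,0,0,0,0.12,0,1],[0,0,0,0,0.18,0,1],[0,0,0,0,0.24,0,1],[0,0,0,0,0.3,0,1],[0,0,0,0,0.34,0,1],[0,0,0,0,0.38,0,1],[0,0,0,0,0.4,0,1],[0,0,0,0,0.4,0,1]]]}}

```text
time: 9.35
tcp_pos: [0.4844, -0.1888, 0.0509]
tool_rot: [[0.779, 0.001, 0.627], [-0.627, -0.001, 0.779], [0.002, -1.0, -0.0]]
contact_force: [3.6, -1.0, 4.4]
opening: 0.037
```

```bash
python3 av.py 8;python3 st.py
```

```text
mean [ 2.817 -0.851  5.522 -0.168 -0.475  0.064] sd [0.446 0.582 1.862 0.05  0.035 0.036]
Mz [0.053 0.073 0.096 0.023 0.048 0.083 0.032 0.029 0.142]
9.75 [ 0.4844 -0.1888  0.0509] j [-2.535e+01  1.014e+01  9.379e+01 -3.000e-02  7.597e+01  1.347e+01] F [ 2.8  -0.86  4.44] M [-0.102 -0.427  0.142] op 0.0368 yaw -38.814 y [ 0.0014 -0.0013 -1.    ]
```

Request:
{"api": "play_rows", "payload": {"series": [[[0.0003,0,0,0,0.02,0,1],[0.0003,0,0,0,0.035,0,1],[0.0003,0,0,0,0.035,0,1]]]}}

```text
time: 10.05
tcp_pos: [0.4845, -0.1889, 0.0509]
tool_rot: [[0.757, 0.001, 0.654], [-0.654, -0.001, 0.757], [0.001, -1.0, -0.0]]
contact_force: [1.5, 0.0, 4.3]
opening: 0.0369
```

```bash
python3 av.py 8;python3 st.py
```

```text
mean [ 1.786 -0.062  6.969 -0.056 -0.269  0.054] sd [0.661 0.658 1.479 0.043 0.026 0.031]
Mz [0.058 0.076 0.058 0.062 0.002 0.088 0.004 0.046 0.095]
10.45 [ 0.4845 -0.1888  0.0509] j [-2.535e+01  1.018e+01  9.375e+01 -3.000e-02  7.601e+01  1.547e+01] F [ 2.34 -0.01  8.49] M [-0.118 -0.288  0.095] op 0.0368 yaw -40.815 y [ 8.e-04 -1.e-03 -1.e+00]
```

Request:
{"api": "play_rows", "payload": {"series": [[[0,0,0,0,0.06,0,1],[0,0,0,0,0.12,0,1],[0,0,0,0,0.18,0,1],[0,0,0,0,0.24,0,1],[0,0,0,0,0.29,0,1],[0,0,0,0,0.32,0,1],[0,0,0,0,0.345,0,1],[0,0,0,0,0.345,0,1]]]}}

```text
time: 11.25
tcp_pos: [0.4846, -0.1891, 0.0509]
tool_rot: [[0.491, 0.001, 0.871], [-0.871, -0.001, 0.491], [0.002, -1.0, 0.0]]
contact_force: [2.4, -1.0, 5.1]
opening: 0.0366
```

```bash
python3 av.py 8;python3 st.py
```

```text
mean [ 2.739 -0.933  5.773 -0.22  -0.422  0.154] sd [0.322 0.404 1.124 0.045 0.028 0.028]
Mz [0.149 0.16  0.107 0.203 0.166 0.185 0.141 0.118 0.155]
11.65 [ 0.4846 -0.1891  0.0509] j [-2.536e+01  1.018e+01  9.374e+01 -5.000e-02  7.598e+01  3.523e+01] F [ 3.17 -0.94  5.73] M [-0.161 -0.429  0.155] op 0.0369 yaw -60.576 y [ 0.0013 -0.0015 -1.    ]
```

Request:
{"api": "play_rows", "payload": {"series": [[[0,0,0,0,0.015,0,1],[0,0,0,0,0.025,0,1],[0,0,0,0,0.035,0,1],[0,0,0,0,0.035,0,1]]]}}

```text
time: 12.05
tcp_pos: [0.4846, -0.1891, 0.0509]
tool_rot: [[0.46, 0.001, 0.888], [-0.888, -0.002, 0.46], [0.002, -1.0, 0.0]]
contact_force: [2.3, -1.2, 4.2]
opening: 0.037
```

```bash
python3 av.py 8;python3 st.py
```

```text
mean [ 2.627 -1.317  5.547 -0.237 -0.435  0.218] sd [0.428 0.392 1.498 0.038 0.029 0.021]
Mz [0.221 0.253 0.215 0.237 0.234 0.203 0.178 0.206 0.217]
12.45 [ 0.4846 -0.1891  0.0509] j [-2.536e+01  1.018e+01  9.374e+01 -5.000e-02  7.597e+01  3.723e+01] F [ 2.6  -1.48  7.91] M [-0.227 -0.429  0.217] op 0.0365 yaw -62.574 y [ 0.0013 -0.0016 -1.    ]
```

Request:
{"api": "play_rows", "payload": {"series": [[[0,0,0,0,0.01,0,1],[0,0,0,0,0.025,0,1],[0,0,0,0,0.025,0,1]]]}}

```text
time: 12.75
tcp_pos: [0.4846, -0.1892, 0.0509]
tool_rot: [[0.438, 0.001, 0.899], [-0.899, -0.002, 0.438], [0.002, -1.0, 0.0]]
contact_force: [1.8, -2.3, 7.1]
opening: 0.0367
```

```bash
python3 av.py 8;python3 st.py
```

```text
mean [ 2.959 -1.85   5.719 -0.285 -0.414  0.277] sd [0.699 0.319 1.658 0.047 0.023 0.021]
Mz [0.277 0.253 0.304 0.275 0.25  0.307 0.299 0.253 0.276]
13.15 [ 0.4846 -0.1892  0.0509] j [-2.536e+01  1.018e+01  9.374e+01 -6.000e-02  7.597e+01  3.866e+01] F [ 2.35 -2.13  7.92] M [-0.322 -0.434  0.276] op 0.0371 yaw -64.0 y [ 0.0013 -0.0017 -1.    ]
```

Request:
{"api": "play_rows", "payload": {"series": [[[0,0,0,0,-0.08,0,1],[0,0,0,0,-0.17,0,1],[0,0,0,0,-0.26,0,1],[0,0,0,0,-0.35,0,1],[0,0,0,0,-0.44,0,1],[0,0,0,0,-0.53,0,1],[0,0,0,0,-0.62,0,1],[0,0,0,0,-0.71,0,1],[0,0,0,0,-0.8,0,1],[0,0,0,0,-0.85,0,1],[0,0,0,0,-0.9,0,1],[0,0,0,0,-0.9,0,1]]]}}

```text
time: 14.35
tcp_pos: [0.4841, -0.1887, 0.0509]
tool_rot: [[0.977, -0.0, 0.214], [-0.214, -0.0, 0.977], [-0.0, -1.0, -0.0]]
contact_force: [-0.8, 1.2, 6.6]
opening: 0.037
```

```bash
python3 av.py 3;python3 st.py
```

```text
mean [-1.006  0.75   8.5    0.095 -0.026  0.093] sd [0.402 0.449 1.461 0.062 0.042 0.026]
Mz [0.086 0.135 0.063 0.086]
14.5 [ 0.4841 -0.1887  0.0508] j [-2.535e+01  1.016e+01  9.377e+01 -3.000e-02  7.607e+01 -1.289e+01] F [-0.5   0.18 10.42] M [0.027 0.033 0.086] op 0.037 yaw -12.448 y [-1.e-04 -5.e-04 -1.e+00]
```

Request:
{"api": "play_rows", "payload": {"series": [[[0,0,0,0,-0.08,0,1],[0,0,0,0,-0.17,0,1],[0,0,0,0,-0.26,0,1],[0,0,0,0,-0.35,0,1],[0,0,0,0,-0.44,0,1],[0,0,0,0,-0.53,0,1],[0,0,0,0,-0.62,0,1],[0,0,0,0,-0.71,0,1],[0,0,0,0,-0.8,0,1],[0,0,0,0,-0.86,0,1],[0,0,0,0,-0.89,0,1],[0,0,0,0,-0.89,0,1]]]}}

```text
time: 15.7
tcp_pos: [0.4834, -0.1888, 0.0508]
tool_rot: [[0.782, -0.002, -0.624], [0.624, -0.0, 0.782], [-0.002, -1.0, 0.001]]
contact_force: [-4.9, -0.4, 10.9]
opening: 0.0369
```

```bash
python3 av.py 8;python3 st.py
```

```text
mean [-4.993  0.137 10.505  0.223  0.513  0.085] sd [0.553 0.55  0.373 0.029 0.031 0.03 ]
Mz [0.069 0.039 0.087 0.103 0.079 0.139 0.061 0.066 0.122]
16.1 [ 0.4835 -0.1888  0.0508] j [-2.537e+01  1.015e+01  9.379e+01 -6.000e-02  7.615e+01 -6.389e+01] F [-5.87  0.81  9.86] M [0.203 0.534 0.122] op 0.037 yaw 38.527 y [-1.7e-03 -4.0e-04 -1.0e+00]
```

Request:
{"api": "play_rows", "payload": {"series": [[[-0.0004,0,0.0003,0,-0.03,0,1],[-0.0006,0,0.0006,0,-0.06,0,1],[-0.0006,0,0.0006,0,-0.06,0,1]]]}}

```text
time: 16.4
tcp_pos: [0.4834, -0.1888, 0.0509]
tool_rot: [[0.743, 0.001, -0.669], [0.669, -0.001, 0.743], [-0.0, -1.0, -0.001]]
contact_force: [0.2, -1.7, 9.2]
opening: 0.037
```

```bash
python3 av.py 8;python3 st.py
```

```text
mean [ 0.345 -0.482  7.606  0.026 -0.219 -0.098] sd [0.4   0.712 1.692 0.055 0.047 0.024]
Mz [-0.116 -0.074 -0.127 -0.074 -0.079 -0.102 -0.142 -0.074 -0.096]
16.8 [ 0.4834 -0.1888  0.0508] j [-2.540e+01  1.005e+01  9.390e+01 -3.000e-02  7.602e+01 -6.734e+01] F [ 1.28 -1.29  9.06] M [-0.025 -0.25  -0.096] op 0.0367 yaw 41.947 y [ 4.e-04 -8.e-04 -1.e+00]
```

Request:
{"api": "play_rows", "payload": {"series": [[[0,0,0,0,0.03,0,1],[0,0,0,0,0.03,0,1],[0,0,0,0,0.03,0,0.2],[0,0,0,0,0.03,0,-0.3],[0,0,0,0,0.03,0,-1],[0,0,0,0,0.03,0,-1],[0,0,0,0,0.03,0,-1],[0,0,0,0,0.03,0,-1]]]}}

```text
time: 17.6
tcp_pos: [0.4831, -0.1883, 0.0499]
tool_rot: [[0.764, -0.001, -0.645], [0.645, 0.0, 0.764], [-0.0, -1.0, 0.001]]
contact_force: [0.0, -0.0, -0.2]
opening: 0.0857
```

```bash
python3 av.py 3;python3 st.py
```

```text
mean [ 0.303 -0.17   0.395 -0.017  0.015  0.004] sd [0.383 0.554 0.439 0.027 0.021 0.029]
Mz [-0.016 -0.013  0.054 -0.009]
17.75 [ 0.4833 -0.1883  0.0501] j [-25.36  10.09  93.94   0.    75.98 -65.54] F [0.36 0.3  0.27] M [-0.051 -0.004 -0.009] op 0.0852 yaw 40.173 y [-1.e-04  1.e-04 -1.e+00]
```

Request:
{"api": "play_rows", "payload": {"series": [[[0,-0.05,0,0,0,0,-1],[0,-0.1,0,0,0,0,-1],[0,-0.13,0,0,0.1,0,-1],[-0.02,-0.13,-0.01,0,0.24,0,-1],[-0.04,-0.13,-0.02,0,0.38,0,-1],[-0.06,-0.13,-0.03,0,0.52,0,-1],[-0.08,-0.13,-0.04,0,0.66,0,-1],[-0.1,-0.13,-0.05,0,0.8,0,-1],[-0.119,-0.13,-0.0535,0,0.94,0,-1],[-0.119,-0.13,-0.0535,0,1.08,0,-1],[-0.119,-0.13,-0.0535,0,1.08,0,-1],[-0.119,-0.13,-0.0535,0,1.08,0,-1]]]}}

```text
time: 18.95
tcp_pos: [0.427, -0.3058, 0.1801]
tool_rot: [[0.93, 0.0, 0.366], [-0.366, 0.0, 0.93], [-0.0, -1.0, 0.0]]
contact_force: [-0.9, 1.0, 0.2]
opening: 0.0854
```

Request:
{"api": "play_rows", "payload": {"series": [[[0,0,0,0,0.14,0,-1],[0,0,0,0,0.28,0,-1],[0,0,0,0,0.42,0,-1],[0,0,0,0,0.56,0,-1],[0,0,0,0,0.7,0,-1],[0,0,0,0,0.84,0,-1],[0,0,0,0,0.95,0,-1],[0,0,0,0,1.0,0,-1],[0,0,0,0,1.0,0,-1],[0,0,0,0,1.0,0,-1]]]}}

```text
time: 19.95
tcp_pos: [0.4271, -0.3057, 0.1801]
tool_rot: [[0.194, 0.0, 0.981], [-0.981, 0.0, 0.194], [-0.0, -1.0, 0.0]]
contact_force: [-0.9, -0.2, -0.1]
opening: 0.0854
```

```bash
python3 - <<'E'
from h import *
o=arm.get_obs();f=grab_frame('wrist');save('w3',f['color']);np.savez('w3.npz',p=o['tcp_pos'],R=o['tool_rot'],**f)
E
python3 st.py
```

```text
20.0 [ 0.427  -0.3057  0.1801] j [-39.63   4.22  84.81   0.    90.97  39.2 ] F [ 0.61 -0.24 -0.91] M [-0.017 -0.049 -0.002] op 0.0854 yaw -78.831 y [-0.e+00  1.e-04 -1.e+00]
```

View pics/w3.png

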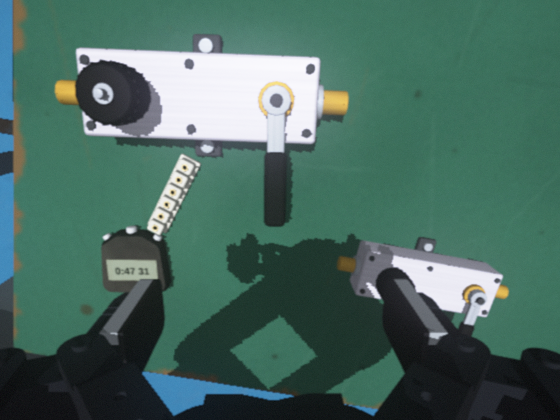

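Lever axis at (276,100), lever end centre at (275,222), sleeve from (276,153); the small manifold B sits at lower right.

```bash
python3 - <<'E'
from h import *
f=dict(np.load('w3.npz'));E=wE(f,f['p'],f['R']);im=f['color']
l=onz(f,(276,100),.063,E);e=onz(f,(275,223),.0595,E);s=onz(f,(276,153),.062,E)
k=onz(f,(102,93.5),.093,E)
a=np.array([.5006,-.2922])
print('axis',l,'sl',s,'end',e,'knob',k)
for b in(l[:2],a):print(np.degrees(np.arctan2(*(e[:2]-b)[::-1])),np.linalg.norm(e[:2]-b))
d=(e-s)[:2];print(np.degrees(np.arctan2(d[1],d[0])))
print(onz(f,(395,283),.06,E))
E
```

```text
axis [ 0.50083559 -0.29361662  0.063     ] sl [ 0.46635344 -0.30056889  0.062     ] end [ 0.41532605 -0.31010844  0.0595    ] knob [ 0.48438303 -0.19285212  0.093     ]
-169.08367301791984 0.08708536079156626
-168.13963757834802 0.08713413820280046
-169.41082217615138
[ 0.38567761 -0.41106868  0.06      ]
```

Request:
{"api": "play_rows", "payload": {"series": [[[0.0014,0.04,0.003,0,0,0,0],[0.0014,0.08,0.003,0,0,0,0],[0.0014,0.11,0.003,0,0,0,0],[0.0014,0.139,0.003,0,0,0,0],[0.0014,0.139,0.003,0,0,0,0],[0.0014,0.139,0.003,0,0,0,0],[0.0014,0.139,0.003,0,0,0,0]]]}}

```text
time: 20.7
tcp_pos: [0.4312, -0.3076, 0.0434]
tool_rot: [[0.191, 0.003, 0.982], [-0.982, -0.002, 0.191], [0.003, -1.0, 0.002]]
contact_force: [0.4, -1.0, -0.3]
opening: 0.0424
```

Request:
{"api": "play_rows", "payload": {"series": [[[0,0,0,0,0,0,1],[0,0,0,0,0,0,1],[0,0,0,0,0,0,1],[0,0,0,0,0,0,1],[0,0,0,0,0,0,1],[0,0,0,0,0,0,1],[0,0,0,0,0,0,1],[0,0,0,0,0,0,1]]], "newtons": 20}}

```text
time: 21.5
tcp_pos: [0.4307, -0.3072, 0.0426]
tool_rot: [[0.191, 0.002, 0.982], [-0.982, -0.001, 0.191], [0.002, -1.0, 0.001]]
contact_force: [-2.2, 1.7, 6.3]
opening: 0.0152
```

```bash
python3 av.py 3;python3 st.py
python3 - <<'E'
import numpy as np
from h import *
o=arm.get_obs();R=o['tool_rot'];p=o['tcp_pos']
# arc about the axis: pivot in tool coords
for a in ([.5008,-.293],[.5006,-.2922]):
    c=np.array([*a,p[2]]);d=c-p;print('pivot in tool',(R.T@d).round(4))
pv=R.T@(np.array([.5008,-.293,p[2]])-p);
import cv2
for deg in range(8,97,8):
    t=-np.radians(deg);Q=cv2.Rodrigues(np.array([0,t,0]))[0];s=pv-Q@pv
    print(deg,round(t,3),s.round(4))
E
```

```text
mean [-1.955  1.089  6.354  0.23   0.216  0.165] sd [0.554 0.595 0.481 0.033 0.038 0.003]
Mz [0.165 0.162 0.162 0.17 ]
21.65 [ 0.4307 -0.3072  0.0426] j [-39.5   12.12  92.55   0.    75.21  39.49] F [-1.1   1.63  6.18] M [0.286 0.194 0.17 ] op 0.0156 yaw -78.989 y [ 0.0016 -0.0013 -1.    ]
pivot in tool [-0.0005  0.0001  0.0715]
pivot in tool [-0.0014  0.0001  0.0714]
8 -0.14 [0.0099 0.     0.0008]
16 -0.279 [0.0197 0.     0.0029]
24 -0.419 [0.029  0.     0.0064]
32 -0.559 [0.0378 0.     0.0111]
40 -0.698 [0.0458 0.     0.0171]
48 -0.838 [0.053  0.     0.0241]
56 -0.977 [0.059 0.    0.032]
64 -1.117 [0.064  0.     0.0406]
72 -1.257 [0.0676 0.     0.0499]
80 -1.396 [0.07   0.     0.0596]
88 -1.536 [0.0709 0.     0.0695]
96 -1.676 [0.0705 0.     0.0795]
```

Request:
{"api": "play_rows", "payload": {"series": [[[0.0099,0,0.0008,0,-0.14,0,1],[0.0197,0,0.0029,0,-0.279,0,1],[0.029,0,0.0064,0,-0.419,0,1],[0.0378,0,0.0111,0,-0.559,0,1],[0.0458,0,0.0171,0,-0.698,0,1],[0.053,0,0.0241,0,-0.838,0,1],[0.059,0,0.032,0,-0.977,0,1],[0.064,0,0.0406,0,-1.117,0,1],[0.0676,0,0.0499,0,-1.257,0,1],[0.069,0,0.055,0,-1.33,0,1],[0.07,0,0.0596,0,-1.396,0,1],[0.07,0,0.0596,0,-1.396,0,1]]]}}

```text
time: 22.85
tcp_pos: [0.5027, -0.3643, 0.0426]
tool_rot: [[1.0, 0.001, -0.02], [0.02, -0.001, 1.0], [0.001, -1.0, -0.001]]
contact_force: [-1.3, 2.2, 6.9]
opening: 0.0157
```

```bash
python3 av.py 4;python3 st.py
```

```text
mean [-2.429  1.62   6.307  0.316  0.354  0.215] sd [0.617 0.473 0.342 0.028 0.059 0.029]
Mz [0.247 0.232 0.228 0.165 0.206]
23.05 [ 0.5024 -0.3643  0.0426] j [-3.936e+01  2.575e+01  7.553e+01  1.000e-02  7.864e+01 -4.037e+01] F [-3.22  1.43  5.85] M [0.316 0.331 0.206] op 0.0154 yaw 1.007 y [ 1.2e-03 -8.0e-04 -1.0e+00]
```

Request:
{"api": "play_rows", "payload": {"series": [[[0.0049,0,0.0002,0,-0.07,0,1],[0.0086,0,0.0006,0,-0.122,0,1],[0.0099,0,0.0008,0,-0.14,0,1],[0.0099,0,0.0008,0,-0.14,0,1]]]}}

```text
time: 23.45
tcp_pos: [0.5119, -0.3634, 0.0426]
tool_rot: [[0.988, -0.0, -0.157], [0.157, -0.001, 0.988], [-0.0, -1.0, -0.001]]
contact_force: [-4.1, 2.0, 8.2]
opening: 0.0153
```

```bash
python3 av.py 4;python3 st.py
```

```text
mean [-3.804  1.842  7.394  0.335  0.64  -0.018] sd [0.396 0.178 0.609 0.031 0.041 0.008]
Mz [-0.031 -0.016 -0.018 -0.018 -0.008]
23.65 [ 0.5119 -0.3634  0.0426] j [-3.874e+01  2.686e+01  7.405e+01 -2.000e-02  7.905e+01 -4.773e+01] F [-3.31  1.82  7.99] M [ 0.332  0.645 -0.008] op 0.015 yaw 8.991 y [ 3.e-04 -6.e-04 -1.e+00]
```

Request:
{"api": "play_rows", "payload": {"series": [[[0.001,0,0,0,-0.01,0,1],[0.002,0,0,0,-0.02,0,1],[0.002,0,0,0,-0.02,0,1],[0.002,0,0,0,-0.02,0,1]]]}}

```text
time: 24.05
tcp_pos: [0.5121, -0.3634, 0.0425]
tool_rot: [[0.985, -0.004, -0.174], [0.174, 0.0, 0.985], [-0.004, -1.0, 0.001]]
contact_force: [-11.8, 2.1, 10.8]
opening: 0.0155
```

```bash
python3 av.py 4;python3 st.py
```

```text
mean [-12.362   2.624  10.904   0.456   2.009  -0.466] sd [0.621 0.27  0.407 0.026 0.035 0.018]
Mz [-0.487 -0.452 -0.489 -0.447 -0.457]
24.25 [ 0.5121 -0.3634  0.0425] j [-38.68  27.04  73.82  -0.12  79.31 -48.69] F [-12.59   2.84  11.15] M [ 0.491  2.035 -0.457] op 0.0155 yaw 10.036 y [-3.6e-03  2.0e-04 -1.0e+00]
```

Request:
{"api": "play_rows", "payload": {"series": [[[0,0,0,0,0,0,0.3],[0,0,0,0,0,0,0],[0,0,0,0,0,0,0],[0,0,0,0,0,0,0],[0,0,0,0,0,0,0],[0,-0.04,0,0,0,0,0],[0,-0.08,0,0,0,0,0],[0,-0.12,0,0,0,0,0],[0,-0.16,0,0,0,0,0],[0,-0.16,0,0,0,0,-1],[0,-0.16,0,0,0,0,-1],[0,-0.16,0,0,0,0,-1]]]}}

```text
time: 25.45
tcp_pos: [0.5134, -0.3625, 0.1994]
tool_rot: [[0.984, -0.002, -0.176], [0.176, 0.002, 0.984], [-0.002, -1.0, 0.002]]
contact_force: [-0.1, -0.5, -0.3]
opening: 0.0834
```

```bash
python3 st.py; python3 - <<'E'
from h import *
o=arm.get_obs();f=grab_frame('wrist');save('w4',f['color']);np.savez('w4.npz',p=o['tcp_pos'],R=o['tool_rot'],**f)
E
```

```text
25.45 [ 0.5134 -0.3625  0.1994] j [-3.859e+01  2.055e+01  6.382e+01  1.000e-02  9.578e+01 -4.873e+01] F [-0.06 -0.45 -0.31] M [ 0.031 -0.012 -0.019] op 0.0834 yaw 10.144 y [-0.002   0.0017 -1.    ]
```

View pics/w4.png

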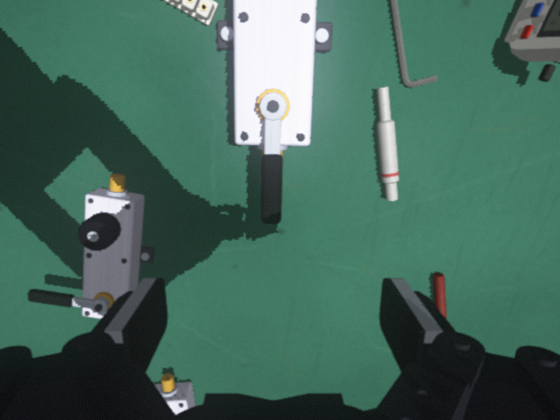

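Request:
{"api": "play_rows", "payload": {"series": [[[0,-0.05,0,0,0,0,-1],[-0.04,-0.08,-0.03,0,0,0,-1],[-0.08,-0.08,-0.06,0,0,0,-1],[-0.11,-0.08,-0.1,0,0,0,-1],[-0.13,-0.08,-0.14,0,0,0,-1],[-0.13,-0.08,-0.14,0,0,0,-1],[-0.13,-0.08,-0.14,0,0,0,-1],[-0.13,-0.08,-0.14,0,0,0,-1]]]}}

```text
time: 26.3
tcp_pos: [0.411, -0.5228, 0.2804]
tool_rot: [[0.984, -0.001, -0.177], [0.177, 0.001, 0.984], [-0.0, -1.0, 0.002]]
contact_force: [0.3, 0.3, -0.1]
opening: 0.0854
```

```bash
python3 st.py; python3 - <<'E'
from h import *
t=grab_frame('top')['color'];s=grab_frame('scene')['color']
a=np.load('top0.npz')['color']
save('top1',np.hstack([cv2.resize(x[130:320,125:280],None,fx=2.5,fy=2.5,interpolation=cv2.INTER_CUBIC) for x in(a,t)]))
E
```

```text
26.3 [ 0.411  -0.5228  0.2804] j [-5.5010e+01  2.6660e+01  4.6850e+01  2.0000e-02  1.0657e+02 -6.5200e+01] F [ 0.28  0.34 -0.11] M [ 0.028  0.008 -0.007] op 0.0854 yaw 10.193 y [-5.0e-04  1.4e-03 -1.0e+00]
```

View pics/top1.png

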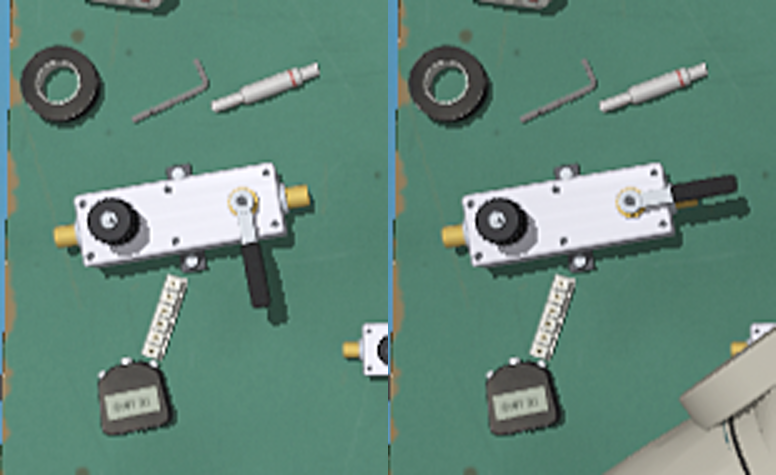

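The before/after view shows the lever in line with the manifold, running from (630,202) to (735,184), and all five small items where they were. I'm handing in.

```bash
python3 -c "
from rig import ticket
print(ticket.sign_off())"
```

```text
the job is handed in; nothing more can be done
None
```

I set the throttle to four clicks open and swung the shut-off to its stop in line with the manifold, then handed the job in at about 26.4 s of the 72 s. No verdict was reported.

- **Throttle:** I turned the largest manifold's knob clockwise past four clicks until the torque rose without dropping, stopping at about 0.28 Nm (snug is 0.2 to 0.35). I then turned it about 104° counter-clockwise. At first it sat slightly short of the click, so I moved it on until the torque changed sign, which puts it in the click, and let go there. By wrist angle it ended about 96° from the estimated zero, which is four clicks.
- **Shut-off:** I swung the lever about 89°. At the stop the force rose to about 12 N with almost no further movement. It looks in line with the manifold in the last wrist and top pictures.
- **Small items:** The before and after top views show the stopwatch, tape, hex key, plug gauge and terminal strip in the same places.

**Less certain points:**
- The cameras cannot resolve the 2 mm stem height, so the four clicks rest on torque and wrist angle alone.
- The torque rose at 1.8 to 2.4 Nm/rad on the seat instead of the stated 3, and the first stop came out about 2° short of the click; I put both down to twist in the grip.

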